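Let the curing cabinet's vent out to its second stay hole

ROBOT

A 6-joint arm with a two-finger parallel gripper is mounted at the origin on the work surface. World frame = base frame: x ahead of the robot, y to its left, z up, the work surface at z = 0. Lengths are in m, angles in rad, forces in N, time in s.
With the tool pointing down it reaches from about 0.4 to 0.825 m from the base axis. Payload 7 kg.
Tool frame: the origin (TCP) lies at the very end of the fingers, on their centre line; the grasp point (between the pads) lies 19 mm behind it; z points along the fingers, y is the direction in which the jaws open and shut (so a half turn about z gives the same grasp; the last joint's range is limited). The gripper opens to 88 mm and grips with 3 to 60 N. Pads are 19 mm wide; open, the fingers measure 130 mm over their backs; the gripper's body (78 mm by 193 mm) begins 47 mm behind the grasp point.
Start: joints at [1.479, 0.359, 0.012, 0, -1.224, -0.288], TCP at [0.25, 0.627, 0.227] pointing down, gripper open.
Joint ranges: [-3.07, 3.07], [-1.43, 2.12], [-1.02, 1.25], [-3.03, 1.67], [-3.05, -0], [-3.03, 3.03]. Speed limits (rad/s): [2.39, 2.39, 3.01, 3.14, 3.14, 3.14].

INTERFACE

Orientations are given as [roll, pitch, yaw] about the fixed x, y, z axes, in that order (R = Rz(yaw) Ry(pitch) Rx(roll)).
In Python, from station import arm, eyes, job, outline_of gives the robot as it stands.
- The arm moves only by the tool apply_moves, never from a script. Its argument "moves" is a list of rows, each a list of 5 numbers: the opening, from -1 (shut) to 1 (fully open), then the shift along the tool's x, y, z in m, then the turn about the tool's z in rad. A call has 1 to 12 rows; each row shifts and turns the commanded pose from where the row before left it, along the tool's axes as they then stand; what a row does not reach is not made up. A row lasts 1/12 s, in which the tool goes at most 41.7 mm and 7.16 degrees, less where a joint would pass 70% of its speed; a pose out of reach is approached as far as the arm can. A call with a gripper value outside its range is refused whole. The fingers move at their own pace and stop on an object; "newtons" is the grip in N (left out, the last holds). Time passes only in rows, so rows that do not move let the fingers close. It gives the time, the measured TCP pose, the force and the opening at its end, in the units of the state.
- arm.get_state(): the state, without advancing time (a new reading comes with each control period).
- eyes.grab_frame(name): name is "scene" or "top" or "wrist"; returns a dict with "color" (480x640x3 uint8, red, green, blue), "z_map" (480x640 float32, m along the optical axis (not along the pixel's ray), 0 where there is no reading), "camera_matrix" (3x3 intrinsics, pixels), "k1" (the pictures are not rectified: a ray, as slopes to the right and down, at radius r is drawn at 1 + k1 r^2 times it, then the intrinsics apply), "extrinsics" (4x4, takes a point from camera to world coordinates). Camera axes: x right, y up, looking along -z (the intrinsics and any distortion apply to the point x, -y, -z); pixel columns grow to the right and rows downward; lengths in m; the calibration is good to about 2 mm. A picture is of the moment at which its call begins.
- job.job_done(): hands the job in, once; it reports no verdict.
Trained networks look in a picture, given as the dict that the camera call returned (one of the last four; its "shot" number tells which), for a name from the list of things; names that differ only in an ending like _2 or _b are one class to them, and where a whole thing is asked for, a point or a joint stands for the part that bears it (a point fixed in the world has none). Each returns a list of dicts, best first, with "score" (0 to 1); they miss things now and then, are a little off and sometimes report something else, mostly with a low value. They report only what shows in the picture. A call takes as long as a camera call.
- outline_of(label, picture): "region" (480x640 bool, what is visible of it) and "extent" ([left, top, right, bottom] in pixels, round what is visible of it).
The state is a dict: "t": time; "q": joint angles; "qd": joint speeds; "joint_efforts": joint torques, N m; "eef_pos": TCP position; "ee_rot": TCP orientation; "force": force on the tool from outside, world axes, zero at the start; "moment": the same for the moment, N m; "width": finger opening in m.
Only numpy, scipy, OpenCV 4.12 (cv2) and the standard library are available. Lean on these libraries where they do the work, as an engineer would, in place of code of your own. Each camera call takes 0.05 s, during which the arm holds its last target.

TASK

The glazed vent of the bench curing cabinet is held ajar by its flat stay, whose long slot now sits over the pin on the cabinet's roof. Take the stay by its knob, lift it off the pin, open the vent further and drop the second round hole, counted from the slot, over the pin until the stay lies flat. The pin is thin, so find it by feel and never bear down or shove hard on it; then let go, and leave everything else on and around the cabinet where it stands.

Things in the scene. Friction and masses are not known exactly. Their poses are not given: they have to be found in the camera images.
- cabinet: White bench-top curing cabinet, fixed: 220 deep (its x) x 340 wide (its y) x 150 mm high. Origin at the centre of its underside, on the bench; x points from its front into its depth, y to the left as seen from the robot, z up. Glazed vent in the front, hinged on the left; grey control strip at the right of the front. A 36 x 50 mm steel pin plate on the roof's front edge carries the upright pin.
- pin_nominal (a point): Drawn place of the pin's centre: [-90, 0, 156] mm in the cabinet's frame (and with its axes), at the lying stay's underside. The plate is slotted and hand-fitted: the real pin stands up to 10 mm off this point either way along the cabinet's x, and no reading tells where; along y it is true. Pin 8 mm thick on a 16 mm shoulder that the stay lies on; its top, chamfered 1 mm, is 8 mm above the lying stay's underside.
- hinge_axis (a point): Point on the vent's upright hinge axis, [-115.2, 130, 158] mm in the cabinet's frame, at the height of the lying stay's mid-thickness.
- vent (a joint): Opening of the glazed vent, rad: 0 shut, up to 1.5, free edge (200 mm from the hinge) swinging out to the cabinet's -x. At opening t the stay's pivot is at [-115.2 - 150 sin t, 130 - 150 cos t] mm in the cabinet's x, y. Starts at 0.522. A stiff hinge (0.12 N m) keeps it where it is put. With the first, second, third round hole on a pin at its drawn place: 0.76, 1.01, 1.28; 10 mm shift it by 0.08.
- stay: Flat steel bar 276 x 20 x 4 mm, about 0.2 kg, joined to the vent's top by a pivot that lets it swing sideways and lift at its knob end; it lies level. Origin in the pivot at mid-thickness (158 mm above the bench); x runs along the bar to the knob, z up. Along x: slot centred at 100 mm (30.6 x 9.6 mm), round 9.6 mm holes at 130 (first), 160 (second) and 190 mm (third), knob at 255 mm.
- second_hole (a point): Centre of the second round hole, at mid-thickness of the bar, 160 mm from the pivot and 95 mm short of the knob.
- knob (a point): Grasping point of the stay's black knob: an upright plastic cylinder 18 mm thick and 46 mm high standing on the bar, 255 mm from the pivot; this point is on its axis, 27 mm above the bar's mid-thickness (25 mm above its top face, 21 mm below the knob's top). It tilts with the bar.
- parts_tray: Bystander: black tray 70 x 55 x 22 mm on the cabinet's roof, left rear. Origin under its centre.
- tape_roll: Bystander: roll of yellow tape, 54 mm across, 19 mm high, on the roof at the right rear. Origin under its centre.
- glue_bottle: Bystander: white dropper bottle 32 mm thick, 108 mm high, on the bench left of the vent. Origin under its centre.
- solvent_bottle: Bystander: blue bottle 60 mm thick, 130 mm high, on the bench at the left rear. Origin under its centre.
- mouse: Bystander: black computer mouse 105 x 60 x 31 mm on the bench at the right. Origin under its centre.
- driver: Bystander: screwdriver lying on the bench at the left. Origin under its middle.
- board: Bystander: green circuit board 120 x 85 mm on the bench at the right rear. Origin under its centre.

How it is judged:
On the way:
1. the stay has been lifted at its knob end by more than 3.4 degrees, off the pin (angle between stay's own z axis and vertical above 0.06 rad), for 0.1 s.
At the end, for the whole second after the job is handed in: The stay lies flat (within 0.7 degrees of level) with its second round hole over the pin: the hole's centre within 12.5 mm of the nominal pin point along the cabinet's x and 3 mm along its y, the vent open between 0.905 and 1.11 rad and at rest, the stay let go (angle between stay's own z axis and vertical below 0.012 rad and x of second_hole in the frame of pin_nominal between -0.0125 and 0.0125 m and y of second_hole in the frame of pin_nominal between -0.003 and 0.003 m and value of joint vent between 0.905 and 1.11 rad and velocity of joint vent between -0.02 and 0.02 rad/s); the robot touches nothing.
It fails at once if the stay bears on the pin or the cabinet with more than 40 N, down or sideways (contact force between stay and cabinet above 40 N).
It fails at once if a bystander is moved by more than 25 mm (distance of any of parts_tray, tape_roll, glue_bottle, solvent_bottle, mouse, driver, board from where it was at the start of the episode above 0.025 m).
It also fails if it takes over 72 s, if anything falls off the work surface, if the arm or the gripper's body presses on something with over 40 N, if the wrist force passes 120 N, or if a joint passes its speed limit or range.

## Working session

There is one attempt and no reset: what is moved stays moved. The work goes in short steps, Python scripts to look and compute and a tool call to move; the robot and the scene stay as the last step left them, time stands still between calls to the robot, and variables do not carry over. Pictures are saved under pics/ and viewed, and the job is handed in when it is done.

Besides the shell and the picture viewer there is one more tool, called after "Request:" as a command line: name --pt "numbers of a row" for each row, then --argument value for the rest. apply_moves: Moves the arm, as the interface text tells. Its arguments: {"type":"object","properties":{"moves":{"type":"array","items":{"type":"array","items":{"type":"number"}}},"newtons":{"type":"number"}},"required":["moves"]}

```bash
ls; mkdir -p pics; cat > h.py <<'E'
import numpy as np, cv2
from station import arm, eyes, job, outline_of
def save(f,n): cv2.imwrite('pics/'+n,f['color'][:,:,::-1])
def pix2world(f,u,v,z=None,plane=None):
    K=np.array(f['camera_matrix']);k=f['k1'];E=np.array(f['extrinsics'])
    d=np.array([(u-K[0,2])/K[0,0],(v-K[1,2])/K[1,1]]);s=d.copy()
    for _ in range(30): s=d/(1+k*(s@s))
    ray=np.array([s[0],-s[1],-1.])
    if plane is not None:
        w=E[:3,:3]@ray; t=(plane-E[2,3])/w[2]; return E[:3,3]+t*w
    if z is None: z=f['z_map'][int(round(v)),int(round(u))]
    return E[:3,:3]@(ray*z)+E[:3,3]
def cloud(f):
    K=np.array(f['camera_matrix']);k=f['k1'];E=np.array(f['extrinsics'])
    v,u=np.mgrid[0:480,0:640]; d=np.stack([(u-K[0,2])/K[0,0],(v-K[1,2])/K[1,1]],-1); s=d.copy()
    for _ in range(30): s=d/(1+k*(s**2).sum(-1,keepdims=True))
    z=f['z_map']; P=np.stack([s[...,0]*z,-s[...,1]*z,-z],-1)
    return P@E[:3,:3].T+E[:3,3]
def world2pix(f,p):
    K=np.array(f['camera_matrix']);k=f['k1'];E=np.array(f['extrinsics'])
    c=E[:3,:3].T@(np.array(p)-E[:3,3]); s=np.array([c[0],-c[1]])/-c[2]; s=s*(1+k*(s@s))
    return K[0,0]*s[0]+K[0,2],K[1,1]*s[1]+K[1,2]
E
python3 - <<'E'
from h import *
print(arm.get_state())
for n in ['scene','top','wrist']:
    f=eyes.grab_frame(n); save(f,n+'0.png'); print(n,np.round(f['extrinsics'],3).tolist())
    for l in ['knob','stay','cabinet','vent','glue_bottle']:
        print(l,[(round(r['score'],2),r['extent']) for r in outline_of(l,f)][:2])
E
```

```text
pics
{'t': 0.0, 'q': array([ 1.47908239e+00,  3.59383873e-01,  1.10456666e-02, -3.40260475e-04,
       -1.22411303e+00, -2.88106665e-01]), 'qd': array([-2.58098310e-04,  1.40572317e-03,  1.10869786e-03,  4.39576804e-05,
        3.54177068e-04,  1.32815929e-03]), 'joint_efforts': array([-8.58264157e-04, -5.82719421e+01,  2.93044227e+01,  6.99798077e+00,
        6.82516897e-03, -1.62788510e-04]), 'eef_pos': array([0.25010081, 0.62641721, 0.22562069]), 'ee_rot': array([ 3.13991506e+00, -1.63585121e-04, -3.79936348e-01]), 'force': array([-0.22545403, -0.45373796, -0.33545767]), 'moment': array([ 0.00630648, -0.05540724,  0.01175298]), 'width': 0.0876584419544504}
scene [[-0.511, -0.592, 0.623, 1.376], [0.859, -0.339, 0.383, 0.49], [-0.016, 0.731, 0.682, 1.017], [0.0, 0.0, 0.0, 1.0]]
knob [(0.84, [287.0, 182.4, 339.1, 266.9])]
stay [(0.73, [290.1, 187.9, 343.0, 264.5])]
cabinet [(0.8, [211.0, 195.2, 395.7, 346.0])]
vent [(0.89, [283.0, 181.8, 380.1, 267.6]), (0.5, [287.3, 183.7, 337.8, 265.8])]
glue_bottle [(0.69, [412.3, 222.5, 428.7, 258.5]), (0.44, [222.4, 234.0, 250.4, 252.8])]
top [[0.055, 0.977, -0.206, 0.304], [-0.998, 0.052, -0.016, -0.006], [-0.005, 0.207, 0.978, 1.283], [0.0, 0.0, 0.0, 1.0]]
knob [(0.83, [317.0, 174.3, 342.9, 295.4]), (0.65, [265.5, 178.7, 356.9, 305.8])]
stay [(0.85, [315.2, 175.1, 339.1, 297.5]), (0.29, [267.2, 178.3, 356.3, 308.1])]
cabinet [(0.79, [253.1, 163.3, 402.6, 275.9])]
vent [(0.81, [279.2, 176.8, 353.2, 307.2])]
glue_bottle [(0.71, [258.8, 178.6, 289.3, 207.7]), (0.43, [242.5, 303.8, 259.4, 316.6])]
wrist [[-0.371, 0.89, 0.263, 0.321], [-0.928, -0.356, -0.106, 0.598], [-0.0, -0.283, 0.959, 0.384], [0.0, 0.0, 0.0, 1.0]]
knob []
stay []
cabinet []
vent []
glue_bottle []
```

View pics/scene0.png

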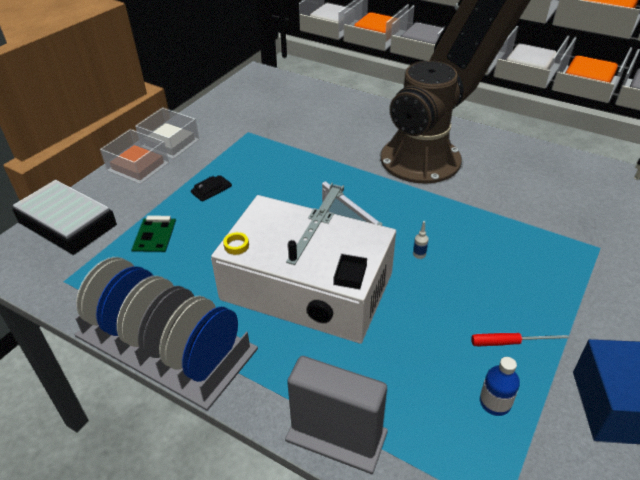

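View pics/top0.png

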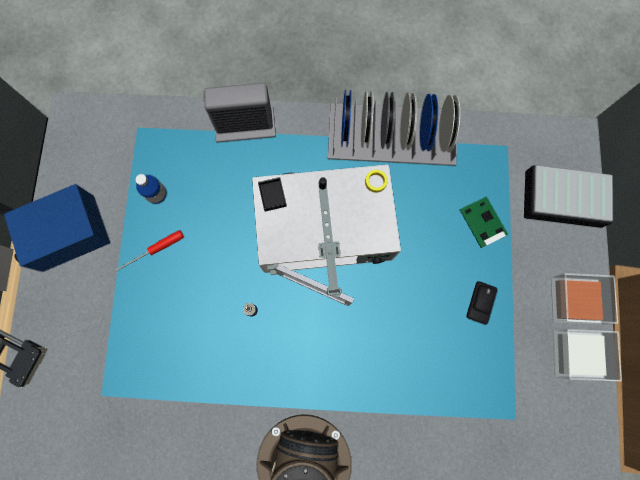

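```bash
cat > cab.py <<'E'
from h import *
def fit(n):
    f=eyes.grab_frame(n); P=cloud(f)
    m=(f['z_map']>0)&(abs(P[...,2]-0.150)<0.006)&(P[...,0]>0.3)&(P[...,0]<0.8)&(abs(P[...,1])<0.3)
    return f,P,m
for n in ['top','scene']:
    f,P,m=fit(n)
    mm=m.astype(np.uint8); mm=cv2.morphologyEx(mm,cv2.MORPH_OPEN,np.ones((3,3)))
    k,l,st,_=cv2.connectedComponentsWithStats(mm); i=1+np.argmax(st[1:,4]); pts=P[l==i]
    r=cv2.minAreaRect((pts[:,:2]*1000).astype(np.float32)); print(n,r,np.median(pts[:,2]),len(pts)); print(cv2.boxPoints(r))
    for lab in ['knob','stay']:
        o=outline_of(lab,f)[0]['region']; q=P[o&(f['z_map']>0)]
        if lab=='knob':
            t=q[q[:,2]>0.19]; print('knob top',t.shape,t.mean(0) if len(t) else 0, q[:,2].max() if len(q) else 0)
E
python3 cab.py
```

```text
top ((601.4083862304688, -20.799407958984375), (225.3517303466797, 340.6144104003906), 8.875868797302246) 0.1492881714039035 10400
[[ 463.8044   130.08311]
 [ 516.35925 -206.45241]
 [ 739.0123  -171.68193]
 [ 686.4575   164.85359]]
knob top (51, 3) [ 0.66521129 -0.0100584   0.20275246] 0.20900313373290968
scene ((598.357421875, -20.050979614257812), (243.19931030273438, 341.7017517089844), 9.179978370666504) 0.150229990772912 9383
[[ 451.0583   129.2121 ]
 [ 505.57208 -208.11316]
 [ 745.65656 -169.31406]
 [ 691.14276  168.0112 ]]
knob top (84, 3) [ 0.67267945 -0.00672702  0.20099951] 0.20936560404769433
```

```bash
cat > cab2.py <<'E'
from h import *
from scipy.optimize import least_squares
for n in ['top','scene']:
    f=eyes.grab_frame(n); P=cloud(f); Z=f['z_map']
    m=(Z>0)&(abs(P[...,2]-0.150)<0.004)
    # restrict to roof by region
    o=outline_of('cabinet',f)[0]['region']; o=cv2.dilate(o.astype(np.uint8),np.ones((5,5)))>0
    pts=P[m&o][:,:2]*1000
    yaw=np.radians(8.9)
    for it in range(4):
        c,s=np.cos(yaw),np.sin(yaw); R=np.array([[c,s],[-s,c]]); q=pts@R.T
        ed={}
        def edge(a,b,sgn):
            lo,hi=np.percentile(q[:,b],[8,92]); bins=np.linspace(lo,hi,26); X=[];Y=[]
            for i in range(25):
                k=(q[:,b]>=bins[i])&(q[:,b]<bins[i+1])
                if k.sum()>5: X.append((bins[i]+bins[i+1])/2); Y.append(sgn*np.max(sgn*q[k,a]))
            X=np.array(X);Y=np.array(Y); 
            for _ in range(3):
                p=np.polyfit(X,Y,1); r=Y-np.polyval(p,X); k=abs(r)<max(2,1.5*np.median(abs(r))); X,Y=X[k],Y[k]
            return np.median(Y),p[0]
        r=[edge(0,1,1),edge(0,1,-1),edge(1,0,1),edge(1,0,-1)]
        yaw+= np.mean([-r[0][1],r[2][1],r[3][1]])
    xr,xf,yl,yr=[a[0] for a in r]
    print(n,'yaw',np.degrees(yaw),'slopes',[round(a[1],4) for a in r],'depth',xr-xf,'width',yl-yr)
    for cx in (xr-110,xf+110): print(' centre',np.linalg.inv(R)@[cx,(yl+yr)/2])
    # knob top
    k=(Z>0)&(P[...,2]>0.195)&(P[...,2]<0.212)&(abs(P[...,0]-.665)<.03)&(abs(P[...,1]+.01)<.03)
    print('knob',P[k].mean(0),P[k].std(0),k.sum(), P[k].min(0),P[k].max(0))
    save(f,n+'1.png')
E
python3 cab2.py
```

```text
Traceback (most recent call last):
  File "cab2.py", line 7, in <module>
    o=outline_of('cabinet',f)[0]['region']; o=cv2.dilate(o.astype(np.uint8),np.ones((5,5)))>0
      ~~~~~~~~~~~~~~~~~~~~~~~^^^
IndexError: list index out of range
```

Request:
apply_moves --pt "1 0 0 -0.03 0" --pt "1 0 0 -0.03 0" --pt "1 0 0 -0.02 0" --pt "1 0 0 0 0" --newtons 10

```text
t: 1.63
eef_pos: [0.2512, 0.6286, 0.3123]
ee_rot: [-3.134, 0.0, -0.38]
force: [0.6, -0.2, 0.7]
width: 0.0877
```

```bash
sed -i "s/^    o=outline.*$/    o=(P[...,0]>0.43)\&(P[...,0]<0.78)\&(P[...,1]>-0.23)\&(P[...,1]<0.19)/" cab2.py; python3 cab2.py
```

```text
top yaw 8.753568279519358 slopes [np.float64(-0.0002), np.float64(-0.1363), np.float64(0.0006), np.float64(-0.0008)] depth 219.29100867893033 width 337.7564430516591
 centre [603.09217459 -20.31644216]
 centre [603.79290774 -20.20854527]
knob [ 0.6664766  -0.01040489  0.20375787] [0.00477509 0.00454429 0.00296322] 52 [ 0.65898359 -0.01830148  0.19532556] [ 0.67574222 -0.00175092  0.20882294]
scene yaw 8.669517222828365 slopes [np.float64(0.003), np.float64(-0.138), np.float64(0.0016), np.float64(0.0013)] depth 221.15992448411532 width 338.04069742782985
 centre [606.81662561 -17.93631056]
 centre [605.66995416 -18.11115166]
knob [ 0.67187334 -0.00700387  0.2037513 ] [0.00450916 0.004864   0.00360194] 64 [ 0.66221534 -0.016275    0.19510462] [0.67820519 0.00093936 0.20894474]
```

Request:
apply_moves --pt "1 0 0 0 -0.1064" --pt "1 0 0 0 -0.1064" --pt "1 0 0 0 -0.1064" --pt "1 0 0 0 -0.1064" --pt "1 0 0 0 -0.1064" --pt "1 0.007 0.02 0 0" --pt "1 0.007 0.03 0 0" --pt "1 0.007 0.035 0 0" --pt "1 0.007 0.035 0 0" --pt "1 0.007 0.035 0 0" --pt "1 0.007 0.035 0 0" --pt "1 0.007 0.035 0 0"

```text
t: 2.73
eef_pos: [0.3328, 0.4097, 0.3053]
ee_rot: [3.14, 0.001, 0.152]
force: [1.5, 0.0, 0.7]
width: 0.0875
```

Request:
apply_moves --pt "1 0.009 0.035 0 0" --pt "1 0.009 0.035 0 0" --pt "1 0.009 0.035 0 0" --pt "1 0.009 0.035 0 0" --pt "1 0.009 0.035 0 0" --pt "1 0.009 0.035 0 0" --pt "1 0.009 0.035 0 0" --pt "1 0.009 0.035 0 0" --pt "1 0.009 0.035 0 0" --pt "1 0.009 0.035 0 0" --pt "1 0.009 0.035 0 0" --pt "1 0.009 0.035 0 0"

```text
t: 3.73
eef_pos: [0.503, 0.0112, 0.3056]
ee_rot: [-3.142, 0.001, 0.152]
force: [1.0, 1.0, 0.1]
width: 0.0873
```

Request:
apply_moves --pt "1 0.003 0.03 0 0" --pt "1 0.001 0.02 0 0" --pt "1 0 0 0 0" --pt "1 0 0 0 0" --pt "1 0 0 0 0"

```text
t: 4.15
eef_pos: [0.5143, -0.0356, 0.3057]
ee_rot: [-3.141, 0.001, 0.152]
force: [0.6, 0.2, -0.6]
width: 0.0874
```

```bash
python3 - <<'E'
from h import *
f=eyes.grab_frame('wrist'); save(f,'w1.png'); import pickle; pickle.dump(f,open('w1.pkl','wb'))
P=cloud(f); print(np.round(f['extrinsics'],4).tolist())
yaw=np.radians(8.7);c,s=np.cos(yaw),np.sin(yaw)
def W(x,y,z): return [.6045+(c*x-s*y)/1000,-.0193+(s*x+c*y)/1000,z/1000]
for p in [(-90,0,156),(-190,0,160),(65,0,205),(-110,170,150),(-110,-170,150),(-108,25,152),(-72,25,152)]: print(p,np.round(world2pix(f,W(*p)),1))
E
```

```text
[[0.1502, 0.9477, 0.2815, 0.5901], [-0.9886, 0.1441, 0.0425, -0.0246], [-0.0003, -0.2847, 0.9586, 0.4632], [0.0, 0.0, 0.0, 1.0]]
(-90, 0, 156) [312.  225.2]
(-190, 0, 160) [312.4 332. ]
(65, 0, 205) [310.5   1.4]
(-110, 170, 150) [122.4 245.8]
(-110, -170, 150) [502.4 245.5]
(-108, 25, 152) [283.6 244.2]
(-72, 25, 152) [282.5 203.5]
```

View pics/w1.png

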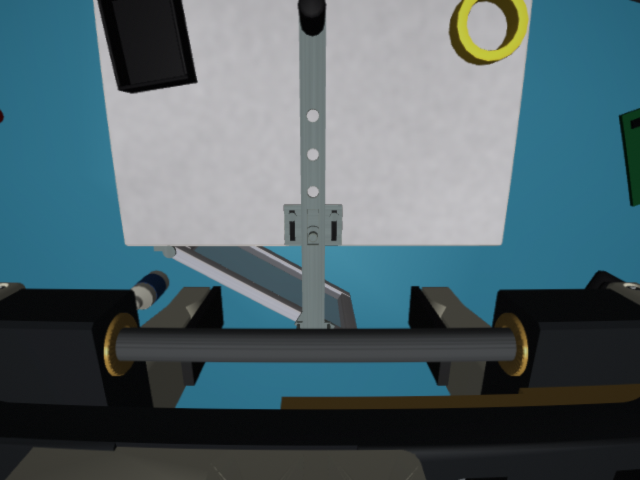

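```bash
python3 - <<'E'
import cv2
i=cv2.imread('pics/w1.png')[170:270,270:355]; cv2.imwrite('pics/w1z.png',cv2.resize(i,None,fx=6,fy=6,interpolation=cv2.INTER_CUBIC))
E
```

```text
(no output)
```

View pics/w1z.png

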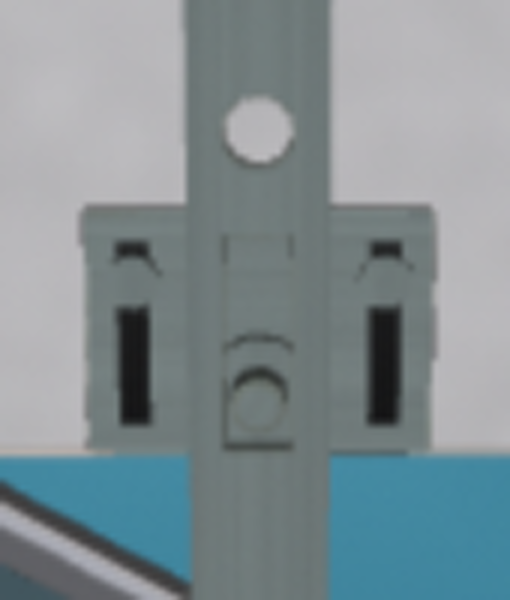

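```bash
python3 - <<'E'
from h import *
import pickle
f=pickle.load(open('w1.pkl','rb'))
yaw=np.radians(8.7);c,s=np.cos(yaw),np.sin(yaw)
def C(p): d=np.array(p[:2])*1000-[604.5,-19.3]; return np.round([c*d[0]+s*d[1],-s*d[0]+c*d[1]],1)
for n,u,v,z in [('pintop',313.2,236.7,.164),('slot far',313.2,209.5,.160),('slot near',313.2,244.5,.160),('hole1',313.1,191.8,.160),('hole2',313,154.5,.16),('hole3',313,116,.16),('front edge',313,245.8,.150),('L',122.4,245,.15),('R',504,245,.15),('plate far',285,204.5,.152),('plate near',285,245,.152),('barlower L',298,310,.16),('barlower R',323,310,.16),('knobtop front', 312,33,.185)]:
    w=pix2world(f,u,v,plane=z); print(n,np.round(w[:2],4),C(w))
E
```

```text
pintop [ 0.5079 -0.0351] [-97.9  -1. ]
slot far [ 0.5299 -0.0318] [-75.6  -1.1]
slot near [ 0.4999 -0.0363] [-105.9   -1. ]
hole1 [ 0.5445 -0.0295] [-60.9  -1. ]
hole2 [ 0.574 -0.025] [-31.  -1.]
hole3 [ 0.6031 -0.0206] [-1.6 -1.1]
front edge [ 0.4957 -0.0367] [-110.1   -0.7]
L [0.4708 0.1321] [-109.3  169.9]
R [ 0.5221 -0.2053] [-109.6 -171.4]
plate far [ 0.529  -0.0077] [-72.9  22.9]
plate near [ 0.4934 -0.0122] [-108.8   23.8]
barlower L [ 0.4369 -0.0319] [-167.6   12.9]
barlower R [ 0.4403 -0.0542] [-167.6   -9.6]
knobtop front [ 0.6556 -0.0122] [51.6 -0.7]
```

Request:
apply_moves --pt "1 0.015 0 0 0" --pt "1 0.025 0 0 0" --pt "1 0.025 0 0 0" --pt "1 0.025 0 0 0" --pt "1 0.025 0 0 0" --pt "1 0.025 0 0 0" --pt "1 0.0157 -0.0014 0.02 0" --pt "1 0 0 0.03 0" --pt "1 0 0 0.03 0" --pt "1 0 0 0.03 0" --pt "1 0 0 0.02 0" --pt "1 0 0 0.008 0"

```text
t: 5.2
eef_pos: [0.6663, -0.0094, 0.1645]
ee_rot: [-3.141, 0.006, 0.154]
force: [-0.9, -0.6, -0.5]
width: 0.0876
```

Request:
apply_moves --pt "1 0 0 0 0" --pt "1 0 0 0 0" --pt "1 0 0 0 0"

```text
t: 5.45
eef_pos: [0.6695, -0.0101, 0.1706]
ee_rot: [3.141, -0.003, 0.153]
force: [-0.1, 0.2, 0.1]
width: 0.0876
```

```bash
python3 - <<'E'
from h import *
f=eyes.grab_frame('wrist'); save(f,'w2.png')
E
```

```text
(no output)
```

View pics/w2.png

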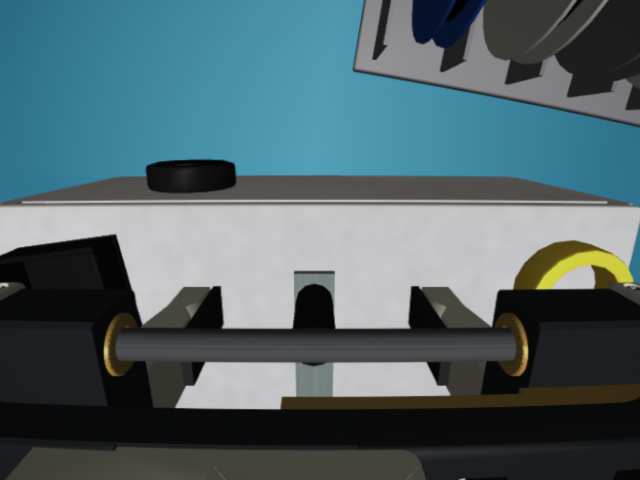

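Request:
apply_moves --pt "0 0 0 0.003 0" --pt "-0.6 0 0 0 0" --pt "-1 0 0 0 0" --pt "-1 0 0 0 0" --pt "-1 0 0 0 0" --pt "-1 0 0 0 0" --pt "-1 0 0 0 0" --pt "-1 0 0 0 0" --newtons 15

```text
t: 6.17
eef_pos: [0.6685, -0.0107, 0.1656]
ee_rot: [3.142, 0.0, 0.152]
force: [-0.3, 0.5, -0.3]
width: 0.0396
```

Request:
apply_moves --pt "-1 0 0 0 0" --pt "-1 0 0 0 0" --pt "-1 0 0 0 0" --pt "-1 0 0 0 0" --pt "-1 0 0 0 0" --pt "-1 0 0 0 0" --pt "-1 0 0 0 0"

```text
t: 6.75
eef_pos: [0.6685, -0.0107, 0.1656]
ee_rot: [-3.142, -0.0, 0.152]
force: [-1.3, -0.3, -0.1]
width: 0.0176
```

Request:
apply_moves --pt "-1 -0.0003 0 -0.003 0" --pt "-1 -0.0005 0 -0.004 0" --pt "-1 -0.0006 0 -0.004 0" --pt "-1 -0.0006 0 -0.004 0" --pt "-1 -0.0007 0 -0.004 0" --pt "-1 -0.0008 0 -0.004 0" --pt "-1 -0.0008 0 -0.004 0" --pt "-1 -0.0008 0 -0.003 0" --pt "-1 -0.0005 0 -0.003 0" --pt "-1 0 0 0 0" --pt "-1 0 0 0 0"

```text
t: 7.67
eef_pos: [0.6632, -0.0115, 0.1989]
ee_rot: [-3.142, -0.001, 0.152]
force: [0.2, -0.1, -2.9]
width: 0.0176
```

```bash
python3 - <<'E'
from h import *
f=eyes.grab_frame('scene'); i=f['color'][150:320,200:430,::-1]; cv2.imwrite('pics/s3.png',cv2.resize(i,None,fx=3.4,fy=3.4,interpolation=cv2.INTER_CUBIC))
E
```

```text
(no output)
```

View pics/s3.png

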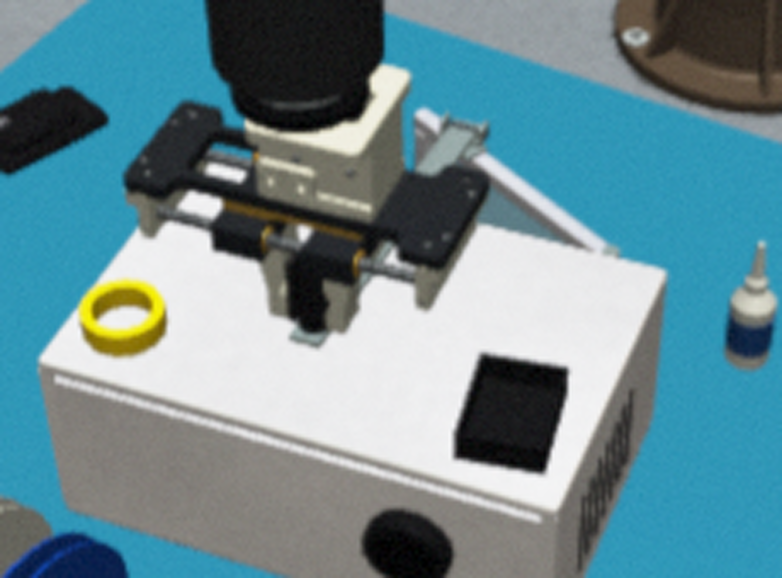

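```bash
cat > kin.py <<'E'
import numpy as np
from scipy.optimize import brentq
YAW=np.radians(8.7);c,s=np.cos(YAW),np.sin(YAW);R=np.array([[c,-s],[s,c]])
W0=np.array([668.5,-10.7])  # tcp at knob, stay flat at start, = cab (65,0)
def piv(t): return np.array([-115.2-150*np.sin(t),130-150*np.cos(t)])
# hole centre held at (px,0) horizontally with lift angle th
def tcp(px,th,py=0.):
    r=160*np.cos(th)
    t=brentq(lambda t:np.hypot(*(np.array([px,py])-piv(t)))-r,0.5,1.4)
    u=(np.array([px,py])-piv(t)); u/=np.hypot(*u)
    k=piv(t)+u*(255*np.cos(th)-27*np.sin(th))
    w=W0+R@(k-np.array([65,0])); z=165.6+255*np.sin(th)-27*(1-np.cos(th))
    return np.round([w[0],w[1],z],1),round(t,3),round(YAW+np.arctan2(u[1],u[0]),3)
if __name__=='__main__':
    for th in (.13,.07,.05,.03,0):
        for px in (-97.5,): print(px,th,tcp(px,th))
    for px in (-102,-100,-99,-98,-97,-96,-95,-94,-90): print(px,tcp(px,.048))
E
python3 kin.py
```

```text
-97.5 0.13 (array([596.6, -54.3, 198.4]), 1.057, np.float64(-0.211))
-97.5 0.07 (array([598.6, -55.2, 183.4]), 1.065, np.float64(-0.216))
-97.5 0.05 (array([599.2, -55.4, 178.3]), 1.067, np.float64(-0.217))
-97.5 0.03 (array([599.8, -55.6, 173.2]), 1.068, np.float64(-0.217))
-97.5 0 (array([600.6, -55.8, 165.6]), 1.069, np.float64(-0.218))
-102 (array([594.1, -59.1, 177.8]), 1.103, np.float64(-0.249))
-100 (array([596.4, -57.4, 177.8]), 1.087, np.float64(-0.235))
-99 (array([597.6, -56.6, 177.8]), 1.079, np.float64(-0.228))
-98 (array([598.7, -55.8, 177.8]), 1.071, np.float64(-0.22))
-97 (array([599.8, -55. , 177.8]), 1.063, np.float64(-0.213))
-96 (array([601. , -54.2, 177.8]), 1.055, np.float64(-0.206))
-95 (array([602.1, -53.4, 177.8]), 1.047, np.float64(-0.199))
-94 (array([603.2, -52.6, 177.8]), 1.039, np.float64(-0.192))
-90 (array([607.6, -49.5, 177.8]), 1.006, np.float64(-0.164))
```

Request:
apply_moves --pt "-1 -0.006 0.0027 0 0.03" --pt "-1 -0.0059 0.0029 0 0.03" --pt "-1 -0.0058 0.0031 0 0.03" --pt "-1 -0.0057 0.0032 0 0.03" --pt "-1 -0.0056 0.0034 0 0.03" --pt "-1 -0.0055 0.0036 0 0.03" --pt "-1 -0.0054 0.0038 0 0.03" --pt "-1 -0.0053 0.0039 0 0.03" --pt "-1 -0.0052 0.0041 0 0.03" --pt "-1 -0.005 0.0042 0 0.03" --pt "-1 -0.0049 0.0044 0 0.03" --pt "-1 -0.0048 0.0045 0 0.033"

```text
t: 8.72
eef_pos: [0.5973, -0.055, 0.1988]
ee_rot: [-3.142, -0.001, -0.212]
force: [1.2, 0.8, -1.2]
width: 0.0175
```

Request:
apply_moves --pt "-1 0 0 0 0" --pt "-1 0 0 0 0" --pt "-1 0 0 0 0" --pt "-1 0 0 0 0"

```text
t: 9.05
eef_pos: [0.5969, -0.0546, 0.1983]
ee_rot: [3.141, 0.001, -0.21]
force: [-0.5, -0.1, -2.1]
width: 0.018
```

```bash
python3 - <<'E'
from h import *
for n in ['top','scene']:
    f=eyes.grab_frame(n); 
    i=(f['color'][150:330,230:420] if n=='top' else f['color'][150:320,200:430])[...,::-1]; cv2.imwrite(f'pics/{n}4.png',cv2.resize(i,None,fx=3.3,fy=3.3,interpolation=cv2.INTER_CUBIC))
E
```

```text
(no output)
```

View pics/top4.png

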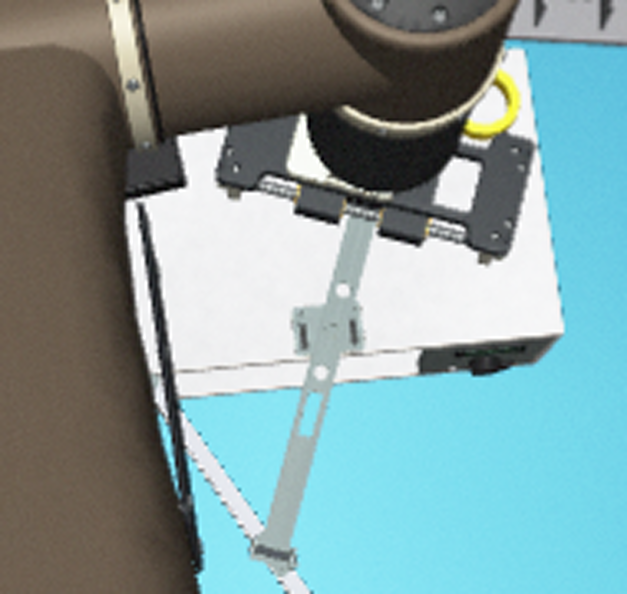

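View pics/scene4.png

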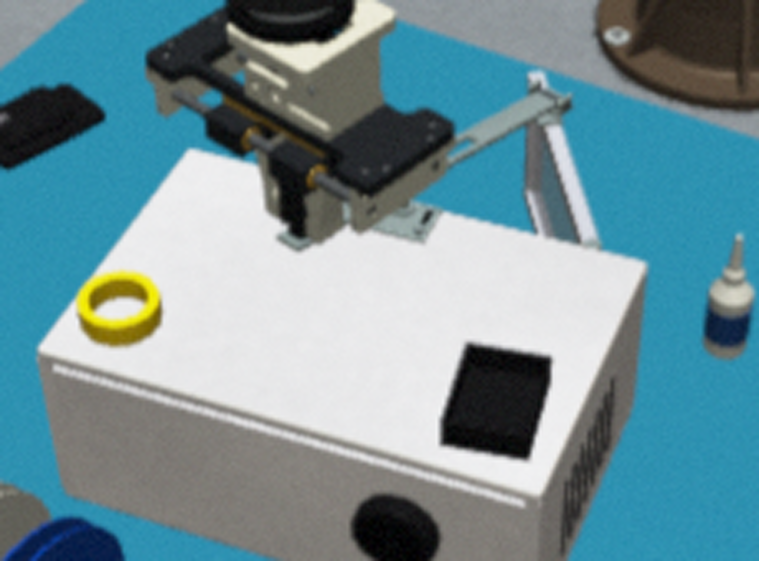

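Request:
apply_moves --pt "-1 0.0005 0.0001 0.004 0" --pt "-1 0.0005 0.0001 0.004 0" --pt "-1 0.0005 0 0.004 0" --pt "-1 0.0005 0.0001 0.003 0" --pt "-1 0.0003 0 0.002 0" --pt "-1 0 0 0 0" --pt "-1 0 0 0 0" --pt "-1 0 0 0 0"

```text
t: 9.82
eef_pos: [0.5989, -0.0555, 0.1815]
ee_rot: [3.142, 0.0, -0.211]
force: [0.2, 0.3, -1.2]
width: 0.0177
```

Request:
apply_moves --pt "-1 0 0 0.001 0" --pt "-1 0 0 0.001 0" --pt "-1 0 0 0 0" --pt "-1 0 0 0 0" --pt "-1 0 0 0 0"

```text
t: 10.23
eef_pos: [0.5992, -0.0555, 0.1797]
ee_rot: [-3.142, -0.0, -0.211]
force: [1.0, -0.6, -1.1]
width: 0.0178
```

Request:
apply_moves --pt "-1 0 0 0.001 0" --pt "-1 0 0 0.001 0" --pt "-1 0 0 0 0" --pt "-1 0 0 0 0" --pt "-1 0 0 0 0"

```text
t: 10.65
eef_pos: [0.599, -0.0555, 0.1775]
ee_rot: [3.142, 0.0, -0.211]
force: [0.7, -1.2, -0.2]
width: 0.0176
```

Request:
apply_moves --pt "-1 0 0 0.001 0" --pt "-1 0 0 0 0" --pt "-1 0 0 0 0" --pt "-1 0 0 0 0"

```text
t: 10.98
eef_pos: [0.599, -0.0555, 0.1765]
ee_rot: [3.142, 0.0, -0.211]
force: [0.5, -0.3, -0.7]
width: 0.0178
```

Request:
apply_moves --pt "-1 0 0 0.001 0" --pt "-1 0 0 0 0" --pt "-1 0 0 0 0" --pt "-1 0 0 0 0"

```text
t: 11.32
eef_pos: [0.5991, -0.0555, 0.1755]
ee_rot: [3.142, 0.0, -0.211]
force: [2.0, -0.5, -0.5]
width: 0.0175
```

Request:
apply_moves --pt "-1 0 0 0.001 0" --pt "-1 0 0 0 0" --pt "-1 0 0 0 0" --pt "-1 0 0 0 0"

```text
t: 11.65
eef_pos: [0.599, -0.0555, 0.1746]
ee_rot: [3.142, 0.0, -0.211]
force: [1.4, -0.1, -0.6]
width: 0.0175
```

Request:
apply_moves --pt "-1 0 0 0.001 0" --pt "-1 0 0 0 0" --pt "-1 0 0 0 0" --pt "-1 0 0 0 0"

```text
t: 11.98
eef_pos: [0.5991, -0.0555, 0.1736]
ee_rot: [3.142, 0.0, -0.211]
force: [0.9, -0.3, -1.0]
width: 0.0177
```

```bash
python3 - <<'E'
from h import *
f=eyes.grab_frame('top'); i=f['color'][210:300,290:390][...,::-1]; cv2.imwrite('pics/top5.png',cv2.resize(i,None,fx=6,fy=6,interpolation=cv2.INTER_CUBIC))
E
```

```text
(no output)
```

View pics/top5.png

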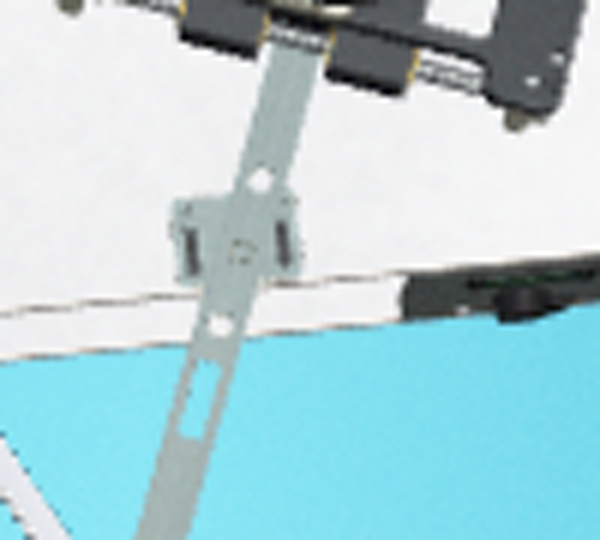

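Request:
apply_moves --pt "-1 0.0004 0 0.001 0" --pt "-1 0 0 0 0" --pt "-1 0.0003 0 0.001 0" --pt "-1 0 0 0 0" --pt "-1 0.0003 0 0.001 0" --pt "-1 0 0 0 0" --pt "-1 0 0 0 0"

```text
t: 12.62
eef_pos: [0.5998, -0.0557, 0.1704]
ee_rot: [3.141, 0.001, -0.211]
force: [-1.1, 0.2, -0.5]
width: 0.0179
```

Request:
apply_moves --pt "-1 0.0002 0 0.001 0" --pt "-1 0 0 0 0" --pt "-1 0.0002 0 0.001 0" --pt "-1 0 0 0 0" --pt "-1 0 0 0 0"

```text
t: 13.03
eef_pos: [0.6005, -0.0558, 0.1685]
ee_rot: [-3.142, 0.0, -0.211]
force: [-0.2, 1.1, -0.5]
width: 0.0178
```

Request:
apply_moves --pt "-1 0.0001 0 0.001 0" --pt "-1 0 0 0 0" --pt "-1 0.0001 0 0.001 0" --pt "-1 0 0 0 0" --pt "-1 0 0 0 0"

```text
t: 13.45
eef_pos: [0.6007, -0.0559, 0.1665]
ee_rot: [-3.142, -0.0, -0.211]
force: [-0.2, 0.9, -0.3]
width: 0.0177
```

Request:
apply_moves --pt "-1 0 0 0.0007 0" --pt "-1 0 0 0 0" --pt "-1 0 0 0 0" --pt "-1 0 0 0 0"

```text
t: 13.78
eef_pos: [0.6008, -0.0559, 0.1661]
ee_rot: [-3.142, -0.0, -0.211]
force: [-1.2, 0.6, 0.9]
width: 0.0178
```

Request:
apply_moves --pt "-0.4 0 0 0 0" --pt "0 0 0 0 0" --pt "0.4 0 0 0 0" --pt "0.8 0 0 0 0" --pt "1 0 0 0 0" --pt "1 0 0 0 0" --pt "1 0 0 0 0" --pt "1 0 0 0 0" --pt "1 0 0 0 0" --pt "1 0 0 0 0"

```text
t: 14.62
eef_pos: [0.6006, -0.0558, 0.1658]
ee_rot: [3.142, 0.0, -0.211]
force: [-0.5, -0.3, -0.0]
width: 0.0785
```

Request:
apply_moves --pt "1 0 0 -0.005 0" --pt "1 0 0 -0.02 0" --pt "1 0 0 -0.03 0" --pt "1 0 0 -0.03 0" --pt "1 0 0 -0.03 0" --pt "1 -0.02 0 -0.025 0" --pt "1 -0.025 0 0 0" --pt "1 -0.025 0 0 0" --pt "1 -0.025 0 0 0" --pt "1 0 0 0 0" --pt "1 0 0 0 0" --pt "1 0 0 0 0"

```text
t: 15.62
eef_pos: [0.508, -0.0359, 0.3066]
ee_rot: [-3.141, -0.001, -0.21]
force: [0.3, -0.5, -1.0]
width: 0.0877
```

```bash
python3 - <<'E'
from h import *
f=eyes.grab_frame('wrist'); save(f,'w6.png'); import pickle; pickle.dump(f,open('w6.pkl','wb'))
i=cv2.imread('pics/w6.png')[150:290,250:390]; cv2.imwrite('pics/w6z.png',cv2.resize(i,None,fx=4.2,fy=4.2,interpolation=cv2.INTER_CUBIC))
E
```

```text
(no output)
```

View pics/w6.png

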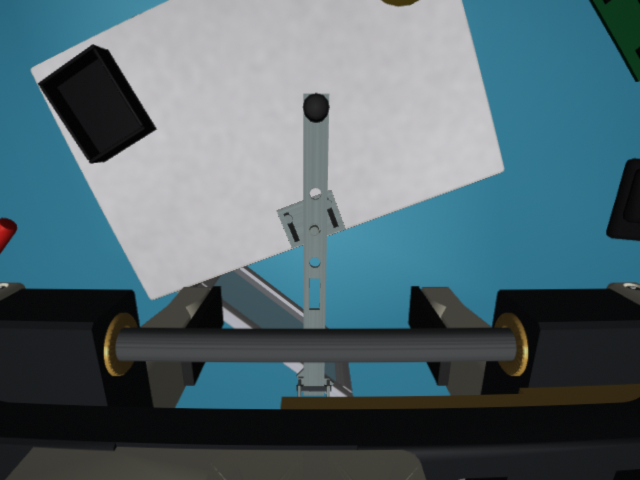

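View pics/w6z.png

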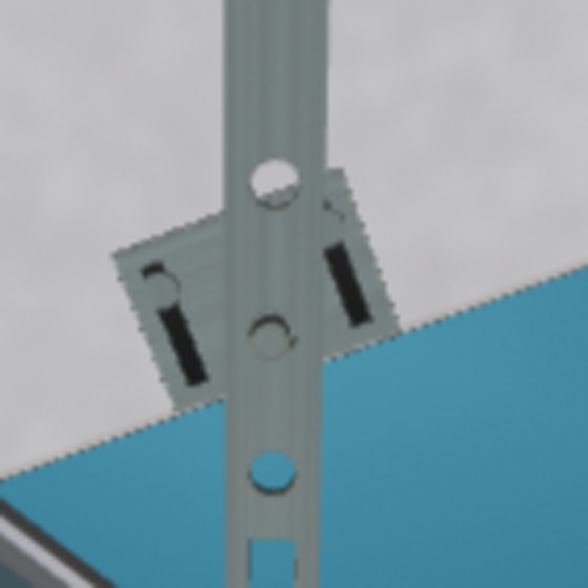

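```bash
python3 - <<'E'
from h import *
import pickle
f=pickle.load(open('w6.pkl','rb')); P=cloud(f)
yaw=np.radians(8.7);c,s=np.cos(yaw),np.sin(yaw)
def C(p): d=np.array(p[:2])*1000-[604.6,-20.2]; return np.round([c*d[0]+s*d[1],-s*d[0]+c*d[1]],1)
for u,v in [(315,193),(314.5,230.5),(314.5,262.5)]: print(C(pix2world(f,u,v,plane=.160)))
V,X=[],[]
for v in list(range(128,186,4))+list(range(205,226,4))+list(range(312,326,3)):
    z=np.median(P[v,308:322,2][f['z_map'][v,308:322]>0]); X.append(C(pix2world(f,315,v,plane=.16))[0]); V.append(z*1000)
print(np.round(X),np.round(V,1)); print(np.polyfit(X,V,1))
p1,p3=C(pix2world(f,315,193,plane=.16)),C(pix2world(f,314.5,262.5,plane=.16))
u=(p1-p3)/np.hypot(*(p1-p3)); h2=C(pix2world(f,314.5,230.5,plane=.16)); pv=h2-160*u; print('pivot',pv,'t',np.arctan2(-115.2-pv[0],130-pv[1]))
E
```

```text
[-69.6 -11.7]
[-99.2  -0. ]
[-126.    10.2]
[ -22.  -24.  -27.  -30.  -33.  -36.  -39.  -42.  -45.  -48.  -51.  -54.
  -57.  -60.  -63.  -79.  -82.  -85.  -88.  -92.  -95. -170. -173. -176.
 -179. -182.] [159.7 159.2 158.9 159.5 159.2 159.3 159.  159.1 159.3 159.4 159.6 159.5
 159.6 159.6 159.6 159.4 159.6 159.5 159.2 159.4 156.7 159.6 159.4 159.3
 159.5 159.5]
[-3.70564701e-04  1.59271449e+02]
pivot [-248.35050514   57.9148238 ] t 1.0745943331443084
```

```bash
python3 -c "
from station import job
print(job.job_done())"
```

```text
the job is handed in; nothing more can be done
None
```

The second round hole is over the pin, the stay lies flat and I have let go of it. The job was handed in at about 15.7 s of the 72 s allowed.

**What I did:** I took the knob with a 15 N grip and lifted it about 33 mm, a tilt of about 0.13 rad. I then swung the vent further open and lowered the second hole over the pin in steps of about 1 mm. Nearly every force reading was within about 1 N of zero, with one of about 2 N during the lowering, so it went over at the first try without pressing on the pin. I opened the jaws and backed off to about 0.14 m above the grasp height.

**Last checks, from a wrist picture taken after letting go:**

| Check | Measured | Needed |
|---|---|---|
| Second hole along the cabinet's x, from the nominal pin point | about 9 mm towards the front | within 12.5 mm |
| Second hole along the cabinet's y | 0.0 mm | within 3 mm |
| Slope of the bar | below 0.001 rad, top at 159.3 mm | below 0.012 rad |
| Vent opening | about 1.07 rad | 0.905 to 1.11 rad |

- **Pin position:** The pin showed in the wrist picture through the slot, at about 98 mm in front of the cabinet's centre. I started the lowering from there, and the hole's final place agrees within 1 to 2 mm.
- **Camera disagreement:** The top and scene cameras differed by about 3 mm on where the cabinet stands. I relied on the wrist view and the arm's own position at the knob instead.
- **Not measured:** I did not measure the bystanders at the end. The arm came near none of them, and the tray, tape roll and glue bottle looked in place in the scene picture taken just before lowering.

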